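# Log and hold a spring test pull

## Task

Log the next test pull on the tally counter: swing its yellow-tipped lever all the way to its stop, then let go so that it springs fully back. Then pull the black handle of the spring tester out against its spring until the brass pointer lines up with the red clip (not the blue one), and finish while still holding it steady there with the gripper: do not let go at the end. Leave the jar, the wrench and the parts bin where they are.

Things in the scene. Friction and masses are not known exactly. Their poses are not given: they have to be found in the camera images.
- tester: Spring pull tester, fixed to the bench left or right of the counter: green plate 360 x 170 x 12 mm, grey spring tube at the rear, two guide rods along its x, white scale strip on its +y side. Origin on the bench under the rods' middle line (plate: x -150 to +210, y +-85 mm). x points to the rear; the slide pulls out along -x. Only the handle is higher than 60 mm. Yaw within +-0.35 rad.
- handle (a point): Point to grip on the slide's upright black handle, on the handle's middle line, 92 mm above the bench. The handle is a plate 16 mm thick along the tester's x, 50 mm wide along its y, rising from 48 mm to 110 mm above the bench. The point moves with the slide; its axes are the tester's. At rest it is 20 mm to the rear (+x) of the tester's origin, y = 0.
- pointer (a point): Tip of the flat brass pointer (6 mm wide) on the slide's +y side, 29 mm above the bench; same x as the handle's middle, 62 mm to its +y side. Moves with the slide, axes as the tester's.
- slide (a joint): How far the slide is pulled out, m: 0 at rest against its inner stop, 0.12 at the outer stop. A spring pulls it back: about 4 N at 0, plus 60 N per metre (about 10 N at 0.1), and it returns by itself when released.
- red_clip: Red clip beside the tester's scale: the mark to pull to. Foot 16 x 20 x 12 mm, upright flag 5 mm thick along x, top 40 mm above its origin. Origin: centre of its underside, 12 mm above the bench, 75 mm to +y of the tester's middle line; axes as the tester's. Lined up when the pointer's x along the tester equals this origin's. Fixed, at 45 to 60 or 85 to 100 mm of pull.
- blue_clip: Blue clip, same shape, at the other of the two places: not the mark.
- counter: Tally counter, fixed to the bench: grey housing 70 x 60 x 60 mm (x, y, height) with number windows on top. Origin: centre of its underside; its x axis points to the rear and the lever sticks out to the front (-x). Yaw within +-0.35 rad.
- pivot (a point): Point on the lever's vertical pivot axis, 95 mm above the bench, 12 mm in front (-x) of the counter's origin; axes as the counter's.
- peg (a point): On the middle of the upright yellow peg at the lever's end: 95 mm above the bench, 75 mm from the pivot axis. The peg is 14 mm in diameter, from 68 to 108 mm above the bench; the lever's 8 mm arm is at 71 mm. Moves with the lever.
- lever (a joint): Lever angle about the vertical pivot axis, rad, counter-clockwise seen from above: 0 at rest, 0.9 at the stop. Seen from the pivot, the peg's direction is 0.45 rad from the counter's -x towards +y at 0, and 0.45 rad towards -y at 0.9. A spring brings it back (about 1 N at the peg at rest, 2.5 N at the stop).
- jar: Bystander: closed jar with red lid, 56 mm in diameter, 70 mm high, standing about 130 mm behind the counter. Origin: centre of its underside. Do not disturb.
- wrench: Bystander: steel wrench 170 mm long lying along x, beside the tester on its -y side. Origin under its middle. Do not disturb.
- bin: Bystander: yellow parts bin 140 x 100 x 60 mm with a few studs in it, on the outer right of the bench. Origin: centre of its underside. Do not disturb.
There are look-alikes about, which are no part of the job. Several things have the shape of the counter; the one meant has the colours described above.

How it is judged (in metres and radians):
On the way, in this order (a step that is already met when the one before it is completed fails the run):
1. the counter's lever is swung to its stop (value of joint lever above 0.8 rad), for 0.05 s.
2. the lever is let go and has sprung fully back (value of joint lever below 0.08 rad and contact force between lever and the fingers below 0.3 N), for 0.2 s.
3. the slide is pulled out so that the pointer is at the red clip, and held there (x of pointer in the frame of red_clip between -0.005 and 0.005 m and contact force between slide and the fingers above 3 N), for 0.5 s.
At the end, for the whole second after the job is handed in: The pointer stands within 5 mm of the middle of the red clip, along the slide's travel, at rest (under 10 mm/s), held by the gripper's fingers (contact force over 3 N) and by nothing else (under 0.3 N from the jar, wrench or bin); the lever is back within 0.08 rad of rest (all of step 3 and velocity of joint slide between -0.01 and 0.01 m/s and value of joint lever below 0.08 rad and contact force between slide and jar below 0.3 N and contact force between slide and wrench below 0.3 N and contact force between slide and bin below 0.3 N); the arm keeps its last pose, push and grip.
It fails at once if the jar is moved by more than 30 mm (distance of jar from where it was at the start of the episode above 0.03 m).
It fails at once if the wrench is moved by more than 30 mm (distance of wrench from where it was at the start of the episode above 0.03 m).
It fails at once if the bin is moved by more than 30 mm (distance of bin from where it was at the start of the episode above 0.03 m).
It also fails if it takes over 58 s, if anything falls off the work surface, if the arm or the gripper's body presses on something with over 40 N, if the wrist force passes 120 N, or if a joint passes its speed limit or range.

## Robot

A 7-joint arm with a two-finger parallel gripper is mounted at the origin on the work surface. World frame = base frame: x ahead of the robot, y to its left, z up, the work surface at z = 0. Lengths are in mm, angles in rad, forces in N, time in s.
With the tool pointing down it reaches from about 400 to 875 mm from the base axis. Payload 6.5 kg.
Tool frame: the origin (TCP) lies on the centre line of the jaws, within the pads' length; the fingertips stand 25 mm ahead of it and the grasp point (between the pads) lies 6 mm ahead of it; z points along the fingers, y is the direction in which the jaws open and shut (so a half turn about z gives the same grasp; the last joint's range is limited). The gripper opens to 85 mm and grips with 20 to 120 N. Pads are 22 mm wide; open, the fingers measure 114 mm over their backs; the gripper's body (76 mm by 85 mm) begins 54 mm behind the grasp point. The pads swing forward as they close: fully open they stand 13 mm farther back than shut.
Start: joints at [-1.322, 0.536, -0.004, 1.538, 0.003, 1.067, -0.071], TCP at [201.252, 618.052, 256.29] pointing down, gripper open.
Joint ranges: [-2.7, 2.7], [-0.37, 2.16], [-1.27, 1.26], [0.24, 2.4], [-1.31, 4.45], [0.19, 1.91], [-2.76, 2.76]. Speed limits (rad/s): [2.39, 2.39, 3.14, 3.14, 3.14, 3.14, 3.14].

## Interface

Orientations are given as a unit quaternion [x, y, z, w].
In Python, from rig import ctrl, cams, workorder gives the robot as it stands.
- The arm moves only by the shell command python3 -m inch 'ROWS' [FORCE]. ROWS is JSON, a list of rows, each a list of 5 numbers: the shift along the world's x, y, z in m, then the turn about the world's z in degrees, then the gripper command: -1 is fully open, 1 is shut, values between are in proportion. In form: [[x, y, z, yaw, gripper], ...]. A call has 1 to 8 rows; each row is the pose to reach, as a shift and turn from the pose commanded when the call began; what a row does not reach only later rows make up. A row lasts 1/12 s, in which the tool goes at most 41.7 mm and 7.16 degrees, less where a joint would pass 70% of its speed; a pose out of reach is approached as far as the arm can. A call with a gripper value outside its range is refused whole. The fingers move at their own pace and stop on an object; FORCE is the grip in N (left out, the last holds). Time passes only in rows, so rows that repeat a pose let the fingers close. It gives the time, the measured TCP pose, the force and the opening at its end, in the units of the state.
- ctrl.read_state(): the state, without advancing time (a new reading comes with each control period).
- cams.read_camera(name): name is "scene" or "top" or "wrist"; returns a dict with "pixels" (480x640x3 uint8, red, green, blue), "depth" (480x640 float32, mm along the optical axis (not along the pixel's ray), 0 where there is no reading), "camera_matrix" (3x3 intrinsics, pixels), "rvec" (rotation vector, rad) and "tvec" (3), from world to camera coordinates, as OpenCV has them; the wrist camera has in their place "tool_from_camera" (4x4, takes a point from camera to tool coordinates, whose origin is the TCP and whose axes are the flange's). Camera axes: x right, y down, z forward; pixel columns grow to the right and rows downward; lengths in mm; the calibration is good to about 2 mm. A picture is of the moment at which its call begins: read the wrist's pose just before it.
- workorder.sign_off(): hands the job in, once; it reports no verdict.
The state is a dict: "time": time; "joint_positions": joint angles; "qvel": joint speeds; "tau": joint torques, N m; "ee_pos": TCP position; "tcp_rot": TCP orientation; "force": force on the tool from outside, world axes, zero at the start; "torque": the same for the moment, N m; "opening": finger opening in mm.
Only numpy, scipy, OpenCV 4.12 (cv2) and the standard library are available. Lean on these libraries where they do the work, as an engineer would, in place of code of your own. Each camera call takes 0.05 s, during which the arm holds its last target.

## Working session

There is one attempt and no reset: what is moved stays moved. The work goes in short steps, Python scripts to look and compute and a shell command to move; the robot and the scene stay as the last step left them, time stands still between calls to the robot, and variables do not carry over. Pictures are saved under pics/ and viewed, and the job is handed in when it is done.

```bash
mkdir -p pics; ls; python3 - <<'E'
from rig import ctrl,cams
import cv2,numpy as np
print(ctrl.read_state())
for n in ["scene","top"]:
    c=cams.read_camera(n); np.savez(f"pics/{n}0.npz",**c)
    cv2.imwrite(f"pics/{n}0.png",c["pixels"][:,:,::-1])
    print(n,c["camera_matrix"],c["rvec"],c["tvec"])
E
```

```text
pics
{'time': 0.0, 'joint_positions': array([-1.32221812,  0.53717492, -0.00440762,  1.53886015,  0.0026186 ,
        1.06728076, -0.07118285]), 'qvel': array([-0.00060798,  0.00170604,  0.00030182, -0.00036327, -0.00125063,
       -0.00026997, -0.00035181]), 'tau': array([ 4.43897952e-04, -5.83426023e+01,  1.04891136e+00, -2.59092128e+01,
        1.23312586e-02,  9.66680091e-03, -8.45838599e-06]), 'ee_pos': array([201.10139465, 617.50178774, 255.41273184]), 'tcp_rot': array([ 1.56704802e-01,  9.87645112e-01, -8.57113470e-04, -5.59657495e-05]), 'force': array([0.12721107, 0.39283821, 0.53191672]), 'torque': array([ 0.05015476, -0.02237333,  0.00192017]), 'opening': 85.20572384443463}
scene [[468.50464517   0.         324.89928327]
 [  0.         468.50464517 235.24231401]
 [  0.           0.           1.        ]] [ 1.24648591  2.44132256 -0.7919199 ] [ 434.98439889 -258.5620902  1182.21193909]
top [[452.85498385   0.         320.80090771]
 [  0.         452.85498385 239.90393228]
 [  0.           0.           1.        ]] [ 2.16559934 -2.20564023  0.08417763] [-104.85148434  554.58514064 1192.28768953]
```

View pics/scene0.png

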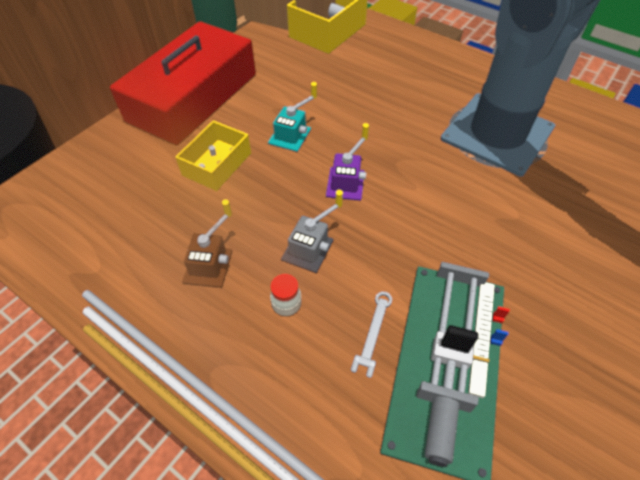

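View pics/top0.png

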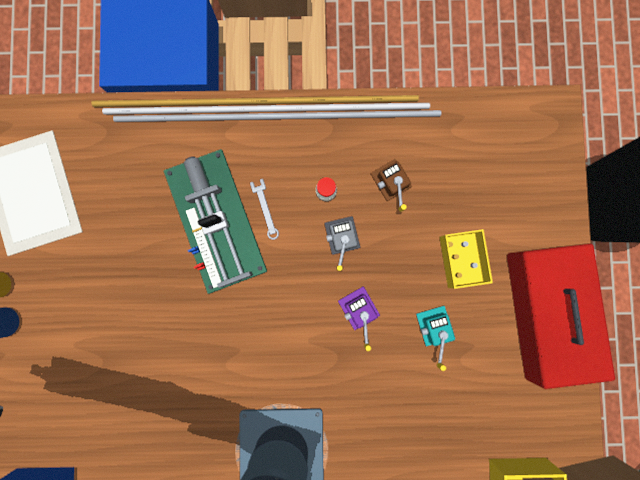

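```bash
cat > h.py <<'E'
import numpy as np,cv2
def load(n): return dict(np.load(f"pics/{n}.npz"))
def rt(c): return cv2.Rodrigues(c["rvec"])[0],c["tvec"].reshape(3)
def ray(c,px,z):
    R,t=rt(c); K=c["camera_matrix"]
    d=R.T@np.linalg.inv(K)@np.array([px[0],px[1],1.]); o=-R.T@t
    return o+d*(z-o[2])/d[2]
def proj(c,P):
    return cv2.projectPoints(np.float64(P).reshape(-1,3),c["rvec"],c["tvec"],c["camera_matrix"],None)[0].reshape(-1,2)
def cloud(c):
    v,u=np.mgrid[:480,:640]; d=c["depth"]; K=c["camera_matrix"]
    X=np.stack([(u-K[0,2])/K[0,0]*d,(v-K[1,2])/K[1,1]*d,d],-1)
    R,t=rt(c); return (X-t)@R
def blobs(c,f,amin=4):
    hsv=cv2.cvtColor(c["pixels"],cv2.COLOR_RGB2HSV)
    m=f(*[hsv[...,i].astype(int) for i in range(3)]).astype(np.uint8)
    n,l,s,ce=cv2.connectedComponentsWithStats(m)
    return [(ce[i],s[i],l==i) for i in range(1,n) if s[i,4]>=amin]
E
python3 - <<'E'
from h import *
for n in ["scene0","top0"]:
    c=load(n); P=cloud(c); print(n, "tcp px",proj(c,[[201,618,255],[0,0,0]]))
    for nm,f in dict(red=lambda h,s,v:((h<6)|(h>174))&(s>180)&(v>110),blue=lambda h,s,v:(h>105)&(h<125)&(s>180)&(v>90),yel=lambda h,s,v:(h>22)&(h<34)&(s>170)&(v>120),green=lambda h,s,v:(h>65)&(h<85)&(s>100),blk=lambda h,s,v:(v<45)).items():
        for ce,s,m in blobs(c,f,8):
            p=P[m&(c["depth"]>0)]
            if len(p) and 8<s[4]<20000: print(nm,ce.round(1),s,"med",np.median(p,0).round(),"zmax",np.percentile(p[:,2],90).round())
E
```

```text
scene0 tcp px [[899.3693949  246.56547523]
 [497.28141266 132.77545818]]
red [179.4  76.5] [ 110   22  145  107 7703] med [ 400. -691.  108.] zmax 111.0
red [284.  286.3] [271 274  27  26 543] med [ 692. -128.   70.] zmax 72.0
red [500.1 314.1] [493 307  16  15 161] med [494. 209.  36.] zmax 52.0
blue [485.2   3.5] [472   0  27   9  53] med [-587. -296.   -9.] zmax -5.0
blue [480.6  46.4] [470  42  22   9  46] med [-845. -339. -312.] zmax -309.0
blue [634.3  96. ] [626  86  14  20 186] med [-779.  261. -252.] zmax -248.0
blue [497.7 337.1] [492 330  15  15 138] med [538. 224.  34.] zmax 52.0
yel [325.9  24.2] [ 287    0   80   53 2590] med [ -33. -562.   55.] zmax 93.0
yel [395.8   9.5] [369   0  47  24 638] med [-794. -727. -253.] zmax -249.0
yel [592.8  87.6] [571  79  44  18 197] med [-843.  125. -312.] zmax -309.0
yel [313.4  88.6] [311  82   5  15  58] med [ 234. -402.   97.] zmax 107.0
yel [219.9 148.5] [ 176  121   74   57 2098] med [ 467. -507.   31.] zmax 59.0
yel [364.9 129.5] [363 123   6  15  66] med [ 286. -222.   98.] zmax 107.0
yel [338.7 197.6] [336 190   6  16  74] m
[... 2529 characters left out ...]
87  137   53  106 4616] med [  718. -1166.  -377.] zmax -243.0
blk [209.6 221. ] [198 215  23  12 139] med [600. 165. 100.] zmax 110.0
blk [566.8 291.2] [564 289   6   5  22] med [ 409. -708.  129.] zmax 139.0
blk [574.4 340.4] [572 338   6   6  24] med [ 291. -720.  126.] zmax 138.0
blk [  0.5 411.5] [  0 409   3   7  11] med [188. 564. 256.] zmax 258.0
blk [271.  429.7] [268 428   6   5   9] med [68. 20. 37.] zmax 54.0
blk [295.9 433.9] [294 430   6  10  16] med [ 55. -42.  31.] zmax 59.0
blk [264.1 435.7] [260 432   9   8  18] med [59. 36. 57.] zmax 77.0
blk [279.1 434.8] [277 433   6   4   9] med [69. -3. 85.] zmax 95.0
blk [259.9 443.3] [256 441   9   7  14] med [55. 43. 99.] zmax 116.0
```

```bash
python3 - <<'E'
from h import *
c=load("top0")["pixels"][:,:,::-1]
cv2.imwrite("pics/tz.png",cv2.resize(c[140:310,150:370],None,fx=3.6,fy=3.5,interpolation=cv2.INTER_CUBIC))
c=load("scene0")["pixels"][:,:,::-1]
cv2.imwrite("pics/sz.png",cv2.resize(c[255:455,380:540],None,fx=3,fy=3,interpolation=cv2.INTER_CUBIC))
E
```

```text
(no output)
```

View pics/tz.png

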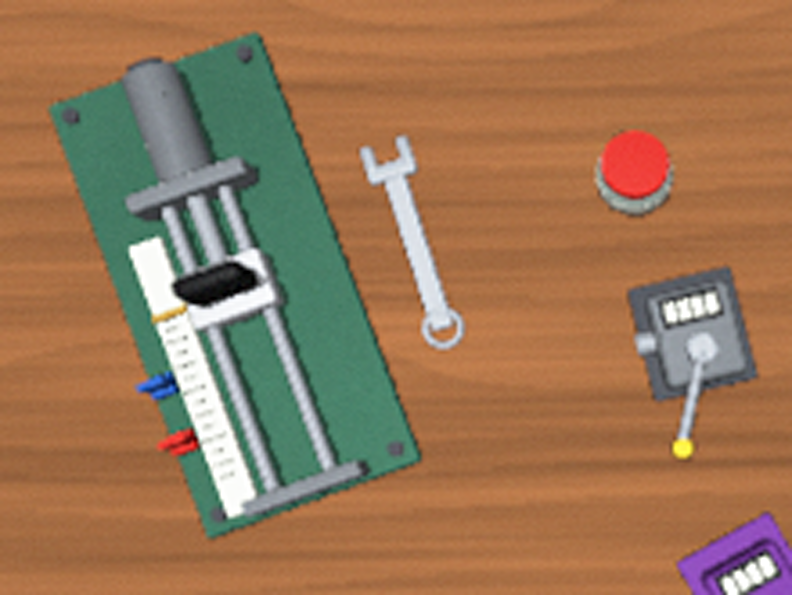

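View pics/sz.png

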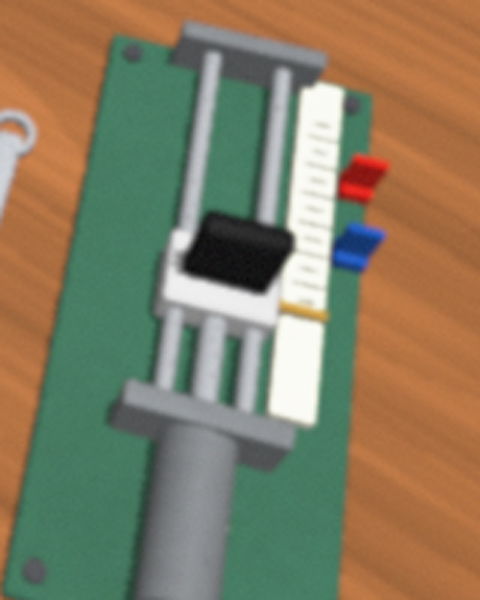

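```bash
cat > m.py <<'E'
from h import *
c=load("top0"); s=load("scene0")
def grn(c,box):
    hsv=cv2.cvtColor(c["pixels"],cv2.COLOR_RGB2HSV).astype(int)
    m=((hsv[...,0]>60)&(hsv[...,0]<90)&(hsv[...,1]>90)).astype(np.uint8)
    k=np.zeros_like(m); x0,y0,x1,y1=box; k[y0:y1,x0:x1]=m[y0:y1,x0:x1]; return k
for cc,box in ((c,(155,145,275,300)),(s,(375,260,515,480))):
    m=grn(cc,box); v,u=np.nonzero(m)
    P=np.array([ray(cc,(a,b),12) for a,b in zip(u,v)])[:,:2].astype(np.float32)
    r=cv2.minAreaRect(P); B=cv2.boxPoints(r); print("plate",r)
    # long axis
    e=[B[1]-B[0],B[2]-B[1]]; L=max(e,key=np.linalg.norm); L=L/np.linalg.norm(L); L=L if L[0]>0 else -L
    yaw=np.arctan2(L[1],L[0]); org=np.array(r[0])-30*L; print("yaw",yaw,"origin",org)
    N=np.array([-L[1],L[0]])
    def loc(p): d=p[:2]-org; return np.array([d@L,d@N]).round(1)
    P=cloud(cc)
    for nm,f,zs in (("red",lambda h,s,v:((h<6)|(h>174))&(s>150)&(v>90),(30,54)),("blue",lambda h,s,v:(h>105)&(h<125)&(s>150)&(v>80),(30,54)),("brass",lambda h,s,v:(h>12)&(h<28)&(s>100)&(v>120),(22,36)),("blk",lambda h,s,v:v<55,(100,115))):
        for ce,st,mm in blobs(cc,f,6):
            Q=P[mm]; 
            Q=Q[(Q[:,2]>zs[0])&(Q[:,2]<zs[1])]
            if len(Q)>3:
                l=loc(Q[:,:2].mean(0)) if 0 else np.array([loc(q) for q in Q])
                if abs(l).max()<220: print(nm,ce.round(1),len(Q),"loc mean",l.mean(0).round(1),"ext",l.min(0),l.max(0),"world",Q.mean(0).round(1))
# counter
for cc in (c,s):
    hs=[(ce,st) for ce,st,mm in blobs(cc,lambda h,s,v:(h>22)&(h<34)&(s>150)&(v>110),15) if 330<ce[0]<345 and 180<ce[1]<290]
    for ce,st in hs:
        print("peg top",ray(cc,(ce[0],ce[1] if cc is c else st[1]+3),108).round(1))
E
python3 m.py
python3 - <<'E'
from h import *
c=load("top0")["pixels"][:,:,::-1]
cv2.imwrite("pics/cz.png",cv2.resize(c[205:280,310:385],None,fx=8,fy=8,interpolation=cv2.INTER_CUBIC))
E
```

```text
plate ((611.646484375, 170.66937255859375), (356.0147399902344, 167.2210693359375), 19.707109451293945)
yaw 0.34395403 origin [583.40362549 160.55300808]
red [199.5 266.1] 17 loc mean [-73.   75.6] ext [-74.5  66.6] [-70.9  84.2] world [489.2 207.2  47.6]
blue [194. 250.] 20 loc mean [-26.9  73.9] ext [-28.9  66.7] [-23.3  84.5] world [533.2 221.   43.9]
brass [196.4 229.5] 16 loc mean [21.2 50.6] ext [19.4 37.7] [24.2 63.1] world [586.3 215.3  28.5]
blk [209.5 220.8] 90 loc mean [19.8 -0.1] ext [ 13.  -23.6] [26.1 22.6] world [602.1 167.1 107.8]
plate ((616.6348876953125, 173.70477294921875), (355.03118896484375, 165.41500854492188), 19.73145866394043)
yaw 0.34437892 origin [588.39632797 163.57640934]
red [499.9 314.2] 99 loc mean [-74.4  74.2] ext [-79.2  64.4] [-71.6  84.5] world [493.3 208.3  43.4]
blue [497.8 337. ] 88 loc mean [-28.7  73.3] ext [-33.4  64.9] [-25.9  82.2] world [536.7 222.9  44. ]
brass [481.  358.5] 43 loc mean [18.  49.8] ext [15.5 38. ] [20.5 61.9] world [588.5 216.6  31.1]
blk [458.8 338.4] 291 loc mean [21.1 -1.4] ext [ 11.1 -24.3] [26.9 21.6] world [608.8 169.3 108.3]
peg top [ 476.1 -158.9  108. ]
peg top [ 480.8 -156.9  108. ]
```

View pics/cz.png

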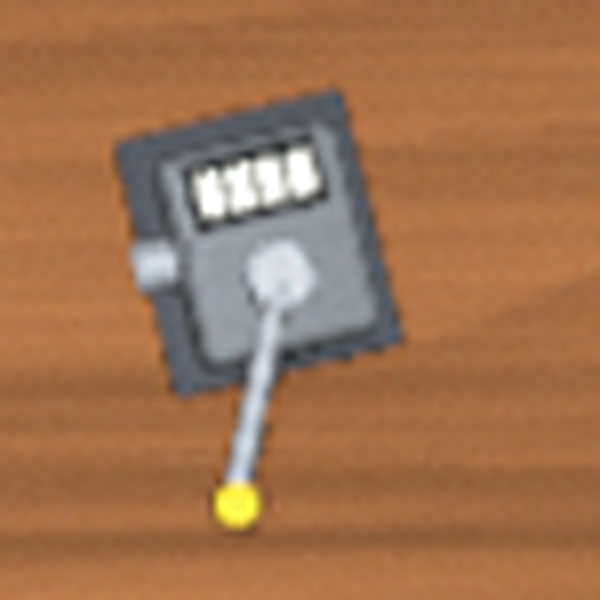

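```bash
python3 - <<'E'
from h import *
c=load("top0");P=cloud(c)
print("hub", P[236:243,342:349,2].round(0).max(), ray(c,(345,239.3),80))
base=[(118,142),(342,92),(403,342),(180,395)]
B=np.array([ray(c,(a/8+310-.5,b/8+205-.5),3) for a,b in base]);print(B.round(),B.mean(0))
e=B[0]-B[3];print("yaw",np.arctan2(e[1],e[0])); e=B[1]-B[2];print(np.arctan2(e[1],e[0]))
hz=np.median(P[236:243,342:349,2]);print(hz)
pv=ray(c,(345-.4,239.3-.4),hz)[:2]; pg=ray(c,(339.2,267.8),108)[:2]
print(pv,pg,np.linalg.norm(pg-pv)); d=pg-pv; a=np.arctan2(d[1],d[0]); yaw=(a-np.pi+.45);yaw=(yaw+np.pi)%(2*np.pi)-np.pi;print("yaw",yaw)
for t in np.arange(0,1.3,.15):
    A=np.pi+yaw-.45+t; print(round(t,2),(pv+75*np.array([np.cos(A),np.sin(A)])).round(1))
E
```

```text
hub 77.0 [ 548.61884105 -176.39667963   80.        ]
[[ 602. -125.    3.]
 [ 618. -202.    3.]
 [ 532. -221.    3.]
 [ 515. -145.    3.]] [ 566.71575649 -173.2192726     3.        ]
yaw 0.22010878376495457
0.21463121382984257
74.1461127501636
[ 550.09669983 -175.73425819] [ 476.13464522 -158.8502542 ] 75.864715870426
yaw 0.22556649977699372
0.0 [ 477. -159.]
0.15 [ 475.3 -170.2]
0.3 [ 475.3 -181.4]
0.45 [ 477.  -192.5]
0.6 [ 480.3 -203.2]
0.75 [ 485.2 -213.4]
0.9 [ 491.6 -222.6]
1.05 [ 499.2 -230.9]
1.2 [ 508.  -237.8]
```

```bash
python3 -m inch '[[0.032,-0.026,0,2.5,1],[0.064,-0.052,0,5,1],[0.096,-0.078,0,7.5,1],[0.128,-0.104,0,10,1],[0.160,-0.130,0,12.5,1],[0.192,-0.156,0,15,1],[0.224,-0.182,0,17.5,1],[0.256,-0.208,0,20,1]]' 30
```

```text
time: 0.77
ee_pos: [458.4, 408.4, 256.0]
tcp_rot: [-0.018, 1.0, -0.0, -0.0]
force: [1.4, 1.6, -0.3]
opening: -0.1
```

```bash
python3 -m inch '[[0.003,-0.041,0,0,1],[0.006,-0.082,0,0,1],[0.009,-0.123,0,0,1],[0.012,-0.164,0,0,1],[0.015,-0.205,0,0,1],[0.018,-0.246,0,0,1],[0.02,-0.287,0,0,1],[0.02,-0.328,0,0,1]]'
python3 -m inch '[[0,-0.04,0,0,1],[0,-0.08,0,0,1],[0,-0.12,0,0,1],[0,-0.155,0,0,1],[0,-0.175,0,0,1],[0,-0.185,0,0,1],[0,-0.185,0,0,1],[0,-0.185,0,0,1]]'
```

```text
time: 1.43
ee_pos: [477.0, 80.0, 256.2]
tcp_rot: [-0.017, 1.0, -0.0, 0.0]
force: [1.9, -0.3, 0.2]
opening: 0.4
time: 2.1
ee_pos: [477.2, -101.8, 256.1]
tcp_rot: [-0.017, 1.0, 0.0, -0.0]
force: [-0.4, 0.2, 0.6]
opening: 0.4
```

```bash
python3 -m inch '[[0,0,-0.035,0,1],[0,0,-0.07,0,1],[0,0,-0.105,0,1],[0,0,-0.13,0,1],[0,0,-0.145,0,1],[0,0,-0.145,0,1]]'
python3 - <<'E'
from rig import ctrl,cams
from h import *
for n in ["scene","top"]:
    c=cams.read_camera(n); np.savez(f"pics/{n}1.npz",**c)
a=load("scene1")["pixels"][100:280,240:400,::-1];b=load("top1")["pixels"][180:360,270:430,::-1]
cv2.imwrite("pics/v1.png",cv2.resize(np.hstack([a,b]),None,fx=2.5,fy=2.5,interpolation=cv2.INTER_CUBIC))
E
```

```text
time: 2.6
ee_pos: [475.2, -99.8, 108.3]
tcp_rot: [-0.019, 1.0, 0.001, -0.003]
force: [-0.8, -0.1, 1.0]
opening: 0.1
```

View pics/v1.png

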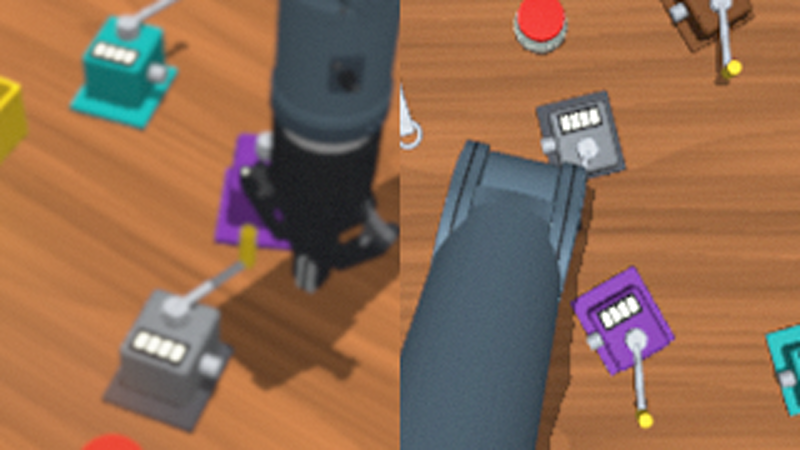

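```bash
python3 -m inch '[[0.002,-0.012,0.004,0,1],[0.002,-0.024,0.004,0,1],[0.002,-0.036,0.004,0,1],[0.002,-0.044,0.004,0,1],[0.002,-0.05,0.004,0,1],[0.003,-0.056,0.004,0,1]]'
python3 - <<'E'
from rig import ctrl,cams
from h import *
for n in ["scene"]:
    c=cams.read_camera(n); np.savez(f"pics/{n}2.npz",**c)
a=load("scene2")["pixels"][100:280,240:400,::-1]
cv2.imwrite("pics/v2.png",cv2.resize(a,None,fx=3,fy=3,interpolation=cv2.INTER_CUBIC))
E
```

```text
time: 3.2
ee_pos: [479.7, -159.8, 115.4]
tcp_rot: [-0.017, 1.0, 0.0, -0.0]
force: [-1.3, 1.1, 0.2]
opening: 0.1
```

View pics/v2.png

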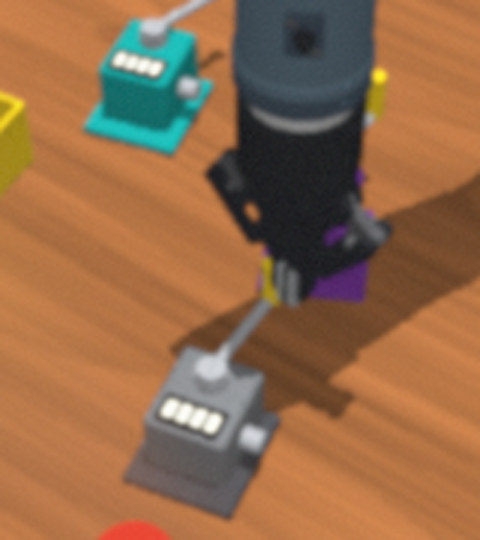

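```bash
python3 -m inch '[[0.001,-0.01,0,0,1],[0.003,-0.02,0,0,1],[0.006,-0.03,0,0,1],[0.01,-0.04,0,0,1],[0.012,-0.046,0,0,1],[0.012,-0.046,0,0,1]]'
python3 - <<'E'
from rig import ctrl,cams
from h import *
for n in ["scene"]:
    c=cams.read_camera(n); np.savez(f"pics/{n}3.npz",**c)
print(ctrl.read_state()["force"])
a=load("scene3")["pixels"][100:280,240:400,::-1]
cv2.imwrite("pics/v3.png",cv2.resize(a,None,fx=3,fy=3,interpolation=cv2.INTER_CUBIC))
E
```

```text
time: 3.75
ee_pos: [492.6, -202.6, 115.0]
tcp_rot: [-0.018, 1.0, 0.002, -0.001]
force: [-3.4, 10.7, 6.3]
opening: -0.3
[-2.31911664  9.99156794  4.06311735]
```

View pics/v3.png

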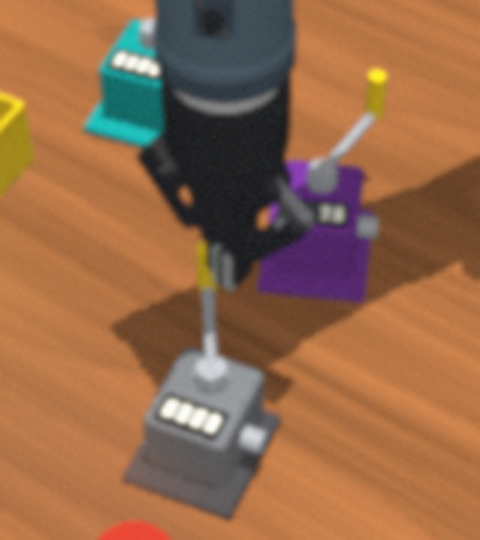

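```bash
python3 - <<'E'
from h import *
c=load("scene3")
for ce,s,m in blobs(c,lambda h,s,v:(h>22)&(h<34)&(s>150)&(v>110),8):
    if 300<ce[0]<320 and 170<ce[1]<210:
        p=ray(c,ce,(105+76)/2)[:2]; d=p-np.array([553,-174]);print(ce,s,p,np.linalg.norm(d),(np.arctan2(d[1],d[0])%(2*np.pi))-np.pi-.22+.45)
E
```

```text
[307.56818182 188.09090909] [306 181   5  15  44] [ 494.25946405 -223.75468895] 76.9803847435539 0.932764251930942
```

Lever angle measures about 0.93 rad with 10 N of push, so it is at the stop. Now I let it return.

```bash
python3 -m inch '[[-0.004,0.015,0,0,1],[-0.008,0.03,0,0,1],[-0.012,0.05,0,0,1],[-0.014,0.075,0,0,1],[-0.014,0.1,0,0,1],[-0.014,0.13,0,0,1],[-0.014,0.13,0.03,0,1],[-0.014,0.13,0.065,0,1]]'
python3 - <<'E'
from rig import ctrl,cams
from h import *
for n in ["scene"]:
    c=cams.read_camera(n); np.savez(f"pics/{n}4.npz",**c)
a=load("scene4")["pixels"]
cv2.imwrite("pics/v4.png",a[:,:,::-1])
c=load("scene4")
for ce,s,m in blobs(c,lambda h,s,v:(h>22)&(h<34)&(s>150)&(v>110),8):
    if 300<ce[0]<345 and 170<ce[1]<210:
        p=ray(c,ce,(105+76)/2)[:2]; d=p-np.array([553,-174]);print(ce,s,p,np.linalg.norm(d),(np.arctan2(d[1],d[0])%(2*np.pi))-np.pi-.22+.45)
E
```

```text
time: 4.47
ee_pos: [477.5, -73.7, 179.5]
tcp_rot: [-0.019, 1.0, -0.0, -0.002]
force: [0.3, -0.5, 0.3]
opening: -0.1
[338.76056338 197.45070423] [336 190   6  16  71] [ 477.54289825 -158.5325933 ] 77.02606620374954 0.027817926027572215
```

View pics/v4.png

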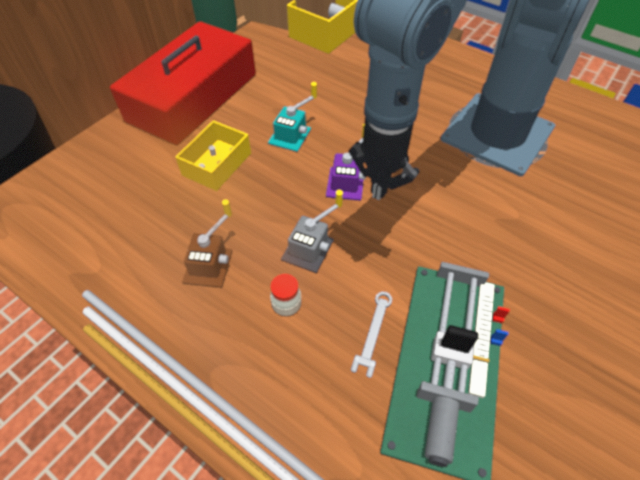

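```bash
python3 -m inch '[[0.015,0.03,0.02,-7,-1],[0.031,0.06,0.02,-14,-1],[0.047,0.09,0.02,-21,-1],[0.063,0.12,0.02,-28,-1],[0.079,0.15,0.02,-35,-1],[0.095,0.18,0.02,-42,-1],[0.111,0.21,0.02,-49,-1],[0.127,0.24,0.02,-56,-1]]' 60
python3 -m inch '[[0,0,0,-7,-1],[0,0.001,0,-14,-1],[0,0.001,0,-16.4,-1],[0,0.001,0,-16.4,-1],[0,0.001,0,-16.4,-1]]'
python3 - <<'E'
from rig import ctrl,cams
from h import *
s=ctrl.read_state(); print(s["ee_pos"],s["tcp_rot"],s["joint_positions"].round(2)); q=s["tcp_rot"]; print("jaw deg",np.degrees(2*np.arctan2(q[1],q[0]))-90)
c=cams.read_camera("wrist"); np.savez("pics/w5.npz",ee=s["ee_pos"],q=q,**c); cv2.imwrite("pics/w5.png",c["pixels"][:,:,::-1])
E
```

```text
time: 5.18
ee_pos: [607.2, 165.7, 200.7]
tcp_rot: [0.457, 0.889, 0.0, 0.001]
force: [0.0, -0.1, -0.2]
opening: 85.4
time: 5.6
ee_pos: [606.1, 165.3, 200.5]
tcp_rot: [0.576, 0.817, 0.0, 0.001]
force: [0.1, 0.1, 0.4]
opening: 85.6
[606.14665603 165.28951318 200.48508357] [5.76165269e-01 8.17332889e-01 2.92419712e-05 7.28582349e-04] [-0.65  0.59  0.44  1.67 -0.3   0.95  0.25]
jaw deg 19.637423389883367
```

View pics/w5.png

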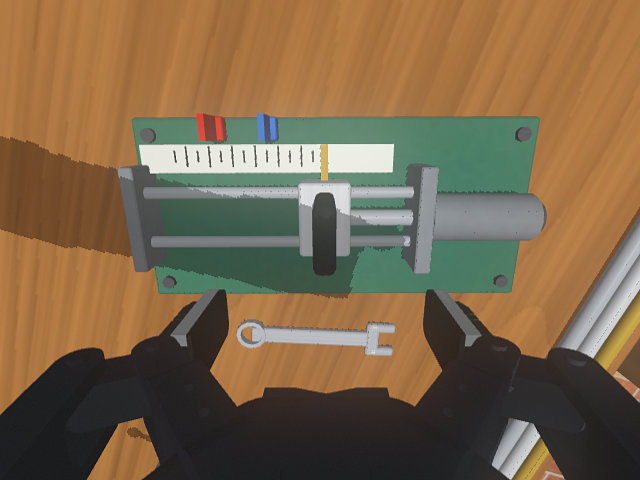

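```bash
cat > w.py <<'E'
from h import *
from scipy.spatial.transform import Rotation as Rn
import sys
def wcloud(c):
    v,u=np.mgrid[:480,:640]; d=c["depth"].astype(float); K=c["camera_matrix"]
    X=np.stack([(u-K[0,2])/K[0,0]*d,(v-K[1,2])/K[1,1]*d,d],-1)
    T=c["tool_from_camera"]; X=X@T[:3,:3].T+T[:3,3]
    return X@Rn.from_quat(c["q"]).as_matrix().T+c["ee"]
def run(n):
    c=load(n); P=wcloud(c); Rw=Rn.from_quat(c["q"]).as_matrix()
    L=np.array([np.cos(.344),np.sin(.344)]); N=np.array([-L[1],L[0]])
    for nm,f,zs in (("red",lambda h,s,v:((h<6)|(h>174))&(s>150)&(v>60),(28,58)),("blue",lambda h,s,v:(h>105)&(h<125)&(s>120)&(v>80),(28,58)),("brass",lambda h,s,v:(h>12)&(h<28)&(s>100)&(v>120),(22,38)),("blk",lambda h,s,v:v<70,(100,118))):
        for ce,st,mm in blobs(c,f,15):
            if nm!="brass" or 130<ce[1]<200:
                Q=P[mm]; Q=Q[(Q[:,2]>zs[0])&(Q[:,2]<zs[1])]
                if len(Q)>10:
                    a,b=Q[:,:2]@L,Q[:,:2]@N
                    print(nm,ce.round(1),st[4],len(Q),"along %.1f [%.1f %.1f] across %.1f [%.1f %.1f]"%(np.median(a),*np.percentile(a,[2,98]),np.median(b),*np.percentile(b,[2,98])),"z",np.median(Q[:,2]).round(1),"world",Q.mean(0).round(1))
    print("tcp along/across",c["ee"][:2]@L,c["ee"][:2]@N)
run(sys.argv[1])
E
python3 w.py w5
```

```text
red [201.5 125.8] 200 200 along 531.6 [528.7 533.8] across 33.0 [22.4 41.3] z 51.8 world [489.3 210.2  50.7]
blue [260.6 126.9] 179 178 along 577.1 [574.6 579.4] across 31.9 [22.3 41.2] z 52.0 world [532.4 224.6  51.9]
brass [324.  161.9] 246 245 along 625.3 [622.7 627.8] across 4.4 [-9.9 18.3] z 30.9 world [587.2 215.   30.9]
blk [324.  245.2] 1333 1311 along 625.4 [618.0 632.8] across -44.5 [-64.7 -25.7] z 109.2 world [603.9 168.8 109. ]
tcp along/across 626.3792365219683 -48.82052684554659
```

```bash
python3 -m inch '[[-0.002,0.003,-0.02,0,-1],[-0.002,0.003,-0.04,0,-1],[-0.002,0.003,-0.06,0,-1],[-0.002,0.003,-0.08,0,-1],[-0.002,0.003,-0.095,0,-1],[-0.002,0.003,-0.104,0,-1],[-0.002,0.003,-0.104,0,-1]]'
python3 -m inch '[[0,0,0,0,1],[0,0,0,0,1],[0,0,0,0,1],[0,0,0,0,1],[0,0,0,0,1],[0,0,0,0,1],[0,0,0,0,1],[0,0,0,0,1]]' 60
python3 - <<'E'
from rig import ctrl,cams
from h import *
s=ctrl.read_state(); print(s["ee_pos"],s["force"],s["opening"])
q=s["tcp_rot"]
c=cams.read_camera("wrist"); np.savez("pics/w6.npz",ee=s["ee_pos"],q=q,**c); cv2.imwrite("pics/w6.png",c["pixels"][:,:,::-1])
E
python3 w.py w6
```

```text
time: 6.23
ee_pos: [602.2, 168.4, 94.5]
tcp_rot: [0.576, 0.817, -0.001, -0.001]
force: [-0.5, 0.1, 1.1]
opening: 85.7
time: 6.9
ee_pos: [603.8, 169.3, 96.9]
tcp_rot: [0.576, 0.817, 0.0, 0.0]
force: [0.4, 0.6, 4.2]
opening: 15.2
[603.76566386 169.28711016  96.91418589] [0.40640368 0.59087748 4.204617  ] 15.233588967146753
red [144.  126.7] 1924 1258 along 533.2 [528.8 534.2] across 33.6 [23.2 41.4] z 47.9 world [490.1 211.1  45. ]
blue [221.3 127.7] 486 482 along 576.9 [574.4 579.3] across 32.2 [22.6 41.4] z 51.8 world [532.2 224.8  51.8]
brass [325. 182.] 604 601 along 625.3 [622.5 628.1] across 4.4 [-10.3 18.4] z 30.8 world [587.2 215.   30.8]
blk [323.8 406.4] 79395 6949 along 625.3 [600.9 649.2] across -36.7 [-63.1 -18.2] z 109.3 world [601.6 174.8 109.7]
tcp along/across 625.4859504101104 -44.254133823207496
```

View pics/w6.png

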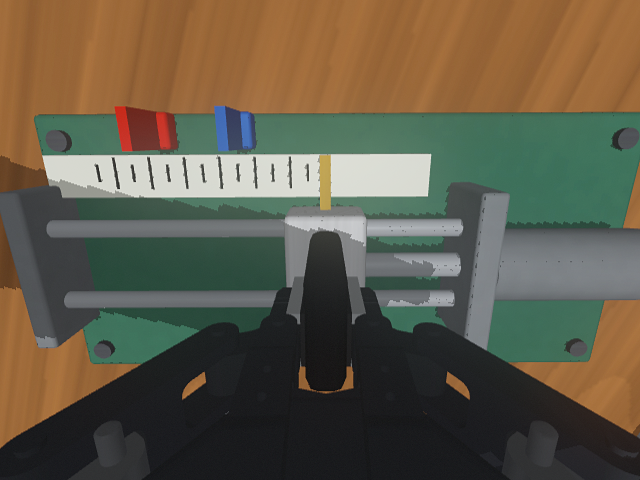

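```bash
python3 -m inch '[[-0.0094,-0.0034,0,0,1],[-0.0198,-0.0071,0,0,1],[-0.0311,-0.0111,0,0,1],[-0.0433,-0.0155,0,0,1],[-0.0546,-0.0196,0,0,1],[-0.0659,-0.0236,0,0,1],[-0.0753,-0.027,0,0,1],[-0.0753,-0.027,0,0,1]]'
python3 -m inch '[[-0.006,-0.002,0,0,1],[-0.011,-0.004,0,0,1],[-0.013,-0.0047,0,0,1],[-0.013,-0.0047,0,0,1],[-0.013,-0.0047,0,0,1],[-0.013,-0.0047,0,0,1]]'
python3 - <<'E'
from rig import ctrl,cams
from h import *
s=ctrl.read_state(); print(s["ee_pos"],s["force"],s["opening"])
q=s["tcp_rot"]
c=cams.read_camera("wrist"); np.savez("pics/w7.npz",ee=s["ee_pos"],q=q,**c); cv2.imwrite("pics/w7.png",c["pixels"][:,:,::-1])
E
python3 w.py w7
```

```text
time: 7.62
ee_pos: [529.2, 142.4, 96.9]
tcp_rot: [0.577, 0.817, 0.002, 0.002]
force: [7.7, 1.7, -4.1]
opening: 15.5
time: 8.12
ee_pos: [518.0, 138.4, 96.9]
tcp_rot: [0.576, 0.817, 0.002, 0.002]
force: [9.2, 2.6, -3.4]
opening: 15.2
[517.96307838 138.37359433  96.93707912] [ 9.16860731  2.62219698 -3.37076326] 15.189060812077752
red [318.5 128.6] 1098 478 along 531.1 [528.7 533.5] across 31.9 [22.4 41.4] z 51.9 world [489.2 209.2  51.9]
blue [415.5 127.1] 480 478 along 576.7 [574.3 579.2] across 32.2 [22.3 41.4] z 51.9 world [532.1 224.7  51.9]
brass [324.4 181.7] 556 555 along 533.9 [531.6 536.7] across 4.4 [-10.4 18.2] z 30.9 world [501.4 184.2  30.9]
blk [321.5 403.9] 80816 6943 along 534.0 [509.3 557.3] across -36.9 [-63.4 -18.4] z 109.3 world [515.6 143.8 109.7]
tcp along/across 534.2845145075721 -44.41913691941099
```

View pics/w7.png

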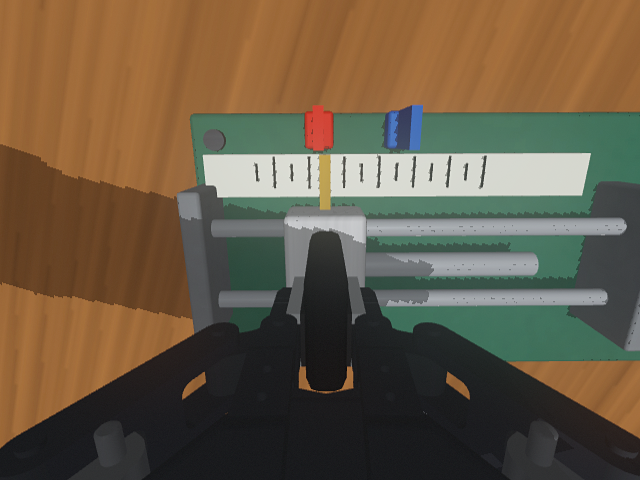

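```bash
python3 -m inch '[[-0.0015,-0.0005,0,0,1],[-0.0028,-0.001,0,0,1],[-0.0028,-0.001,0,0,1],[-0.0028,-0.001,0,0,1],[-0.0028,-0.001,0,0,1],[-0.0028,-0.001,0,0,1],[-0.0028,-0.001,0,0,1],[-0.0028,-0.001,0,0,1]]'
python3 - <<'E'
from rig import ctrl,cams
from h import *
s=ctrl.read_state(); print(s["ee_pos"],s["force"],s["opening"])
q=s["tcp_rot"]
c=cams.read_camera("wrist"); np.savez("pics/w8.npz",ee=s["ee_pos"],q=q,**c); cv2.imwrite("pics/w8.png",c["pixels"][:,:,::-1])
c=cams.read_camera("scene"); np.savez("pics/scene8.npz",**c); cv2.imwrite("pics/scene8.png",c["pixels"][:,:,::-1])
E
python3 w.py w8
```

```text
time: 8.83
ee_pos: [515.3, 137.4, 96.9]
tcp_rot: [0.576, 0.817, 0.002, 0.002]
force: [8.9, 2.5, -4.8]
opening: 15.5
[515.28409442 137.40201481  96.93718153] [ 8.92931074  2.45452616 -4.75114425] 15.534412241348194
red [323.6 128.6] 1109 481 along 531.1 [528.7 533.4] across 31.9 [22.3 41.4] z 51.9 world [489.2 209.2  51.9]
blue [421.5 127. ] 481 479 along 576.8 [574.3 579.2] across 32.2 [22.5 41.4] z 51.9 world [532.1 224.8  51.9]
brass [324.6 181.4] 576 562 along 531.1 [528.8 533.8] across 4.7 [-10.4 18.2] z 30.9 world [498.7 183.3  30.8]
blk [321.8 404.1] 80733 6926 along 531.1 [506.5 553.5] across -36.8 [-63.3 -18.4] z 109.3 world [512.9 142.8 109.7]
tcp along/across 531.4348132361779 -44.43029278436353
```

View pics/w8.png

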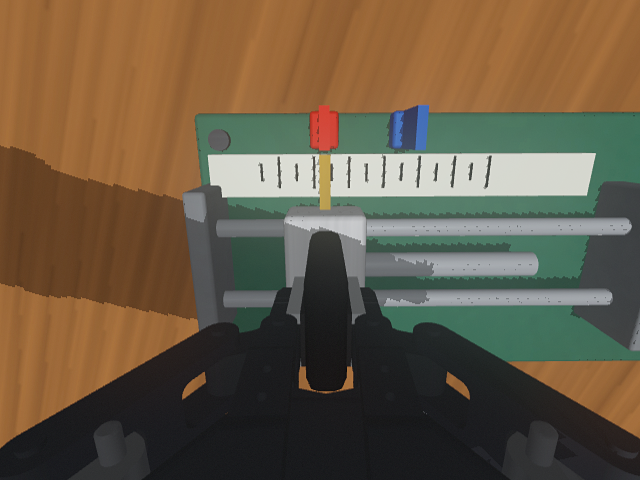

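View pics/scene8.png

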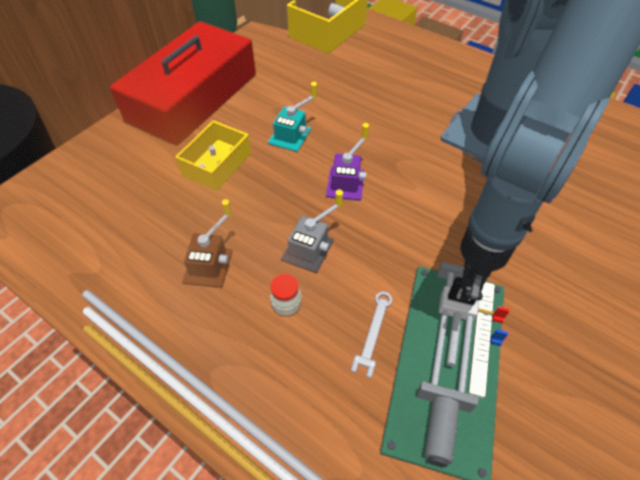

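The pointer (pixel 325,181 in the wrist view) lines up with the red flag (324,129), and everything else is in place. I hold a little longer, then hand in.

```bash
python3 -m inch '[[0,0,0,0,1],[0,0,0,0,1],[0,0,0,0,1],[0,0,0,0,1],[0,0,0,0,1],[0,0,0,0,1]]'
python3 -c "
from rig import workorder
print(workorder.sign_off())"
```

```text
time: 9.43
ee_pos: [515.3, 137.4, 96.9]
tcp_rot: [0.576, 0.817, 0.002, 0.002]
force: [9.7, 3.0, -4.0]
opening: 15.3
the job is handed in; nothing more can be done
None
```

The test pull is logged, and I handed the job in at about 9.4 s with the gripper still holding the tester's handle at the red clip.

- **Lever:** I pushed it to its stop, where it measured about 0.93 rad with 10 N of push. After I let go, its peg was back at its starting pixel in the scene picture, within 0.2 px. The absolute angle computed from that picture read 0.03 rad.
- **Pull:** I gripped the handle and pulled it out about 94 mm. In the last wrist picture, pointer and red clip were both at 531.1 mm along the tester. The pull force was about 10 N, the grip is set to 60 N on an opening of 15.3 mm, and the tool did not move over the last 0.6 s.
- **Bystanders:** The last scene picture shows the jar, wrench and bin where they were. I judged that by eye.
- **Disagreement:** The scene and top cameras differed by about 5 mm in world x. I used the wrist camera, which sees pointer and clip together, for the final alignment.

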